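# Shut the balance's lid and zero it at the touch-free sensor

### The job

Zero the balance: with your fingertips gently push the blue ridge of the draught shield's sliding glass lid towards you until the lid is fully shut, without gripping it, then hold your fingertips still, straight above the green-ringed touch-free sensor on the separate display terminal and two to three centimetres clear of it, for at least two seconds. Do not touch the terminal, and do not pass low over its blue-ringed sensor, which would open the lid again. Finish with your hand drawn back at least 15 cm from the green sensor, with the beaker on the pan, the jar and the tube rack left where they stand.

Things in the scene. Friction and masses are not known exactly. Their poses are not given: they have to be found in the camera images.
- balance: White balance fixed on the surface, left or right, facing the robot. Origin: centre of its underside; x to its rear, y to its left, z up. Base 290 (x) x 195 (y) x 70 mm. Glass draught shield 170 mm wide from x -100 to +60 mm, then a column to x +145. Glass lid slides over both, top 198 mm above the surface, between two rails along x at y +-82 mm, tops at 199 mm.
- lid (a joint): How far the sliding lid is open, in m: 0 is fully shut (stop), 0.085 fully open. It slides along the balance's x axis, opening to +x (away from the robot); it stays where it is left and needs about 2 N to slide.
- lid_ridge (a point): Centre of the top of the blue ridge near the lid's front edge, moving with the lid. Ridge 14 mm thick (balance x), 100 mm long (y), standing 19 mm above the lid's glass. The point is 217 mm above the surface, at balance x = -90 mm when shut. The glass behind the ridge (+x side) is flat and free for 140 mm. Axes as the balance's.
- terminal: White wedge-shaped display terminal, fixed on the surface beside the balance, 118 (x) x 186 (y) mm; its top slopes 7 degrees, from about 36 mm high in front (towards the robot) to 50 mm at the rear, with a dark screen in the middle. Origin: centre of its underside; x to its rear, y to its left, z up.
- green_sensor (a point): Touch-free zero sensor: centre of a black 17 mm window with a green ring of 29 mm, flush in the terminal's top at the rear right corner as the robot sees it; at terminal x = +35, y = -76 mm, 48 mm above the work surface. Axes as the terminal's.
- blue_sensor (a point): Touch-free lid sensor, not to be used: the same window with a blue ring, at the rear left corner, terminal x = +35, y = +76 mm, 48 mm above the work surface. Axes as the terminal's.
- beaker_rim (a point): Centre of the mouth of the small clear beaker, 42 mm across and 58 mm high, loose on the balance's pan inside the draught shield, below the lid (mouth 140 mm above the work surface).
- beaker: The same beaker; origin at the centre of its underside.
- jar: White reagent jar with red cap, 58 mm across, 85 mm high, loose, behind the terminal. Origin: centre of its underside.
- tube_rack: Blue rack of small capped tubes, 70 (x) x 100 (y) x 46 mm high, loose, behind the terminal. Origin: centre of its underside.
Not all that is in view belongs to the job. Leave any orange or turquoise look-alike of the tube_rack alone.

How it is judged:
On the way, in this order (a step that is already met when the one before it is completed fails the run):
1. the draught shield's lid is pushed fully shut (value of joint lid below 0.005 m), for 0.2 s.
2. with the lid shut, the fingertips dwell just above the green sensor (value of joint lid below 0.005 m and horizontal distance between the grasp point and green_sensor below 0.02 m and z of the grasp point in the frame of green_sensor between 0.008 and 0.085 m), for 1.8 s.
At the end, for the whole second after the job is handed in: Lid within 5 mm of shut; hand over 13 cm from the green sensor; beaker (10 mm), jar and tube rack (15 mm) upright and still where they were. Before that, lid shut, the grasp point stayed 1.8 s within 20 mm of the vertical through the green sensor, 8 to 85 mm above it (value of joint lid below 0.005 m and distance between the grasp point and green_sensor above 0.13 m and distance of beaker from where it was at the start of the episode below 0.01 m and angle between each of beaker, jar, tube_rack's own z axis and vertical below 0.1 rad and linear speed of each of beaker, jar, tube_rack below 0.02 m/s and distance of each of jar, tube_rack from where it was at the start of the episode below 0.015 m); the robot touches nothing.
It fails at once if the terminal is touched (contact force between any of the fingers, the arm and terminal above 0.5 N).
It fails at once if the lid is gripped or slammed, or the balance pushed hard (over 35 N) (contact force between any of the fingers, the arm and balance above 35 N).
It fails at once if the hand comes within 30 mm of the vertical through the blue sensor and lower than 85 mm above it (horizontal distance between the grasp point and blue_sensor below 0.03 m and z of the grasp point in the frame of blue_sensor below 0.085 m).
It fails at once if the beaker is disturbed or lifted (distance of beaker from where it was at the start of the episode above 0.01 m or angle between beaker's own z axis and vertical above 0.3 rad).
It fails at once if the jar or tube rack is disturbed or lifted (distance of any of jar, tube_rack from where it was at the start of the episode above 0.015 m).
It also fails if it takes over 64 s, if anything falls off the work surface, if the arm or the gripper's body presses on something with over 40 N, if the wrist force passes 120 N, or if a joint passes its speed limit or range.

### The arm

A 6-joint arm with a two-finger parallel gripper is mounted at the origin on the work surface. World frame = base frame: x ahead of the robot, y to its left, z up, the work surface at z = 0. Lengths are in m, angles in rad, forces in N, time in s.
With the tool pointing down it reaches from about 0.425 to 0.95 m from the base axis. Payload 3.5 kg.
Tool frame: the origin (TCP) lies at the very end of the fingers, on their centre line; the grasp point (between the pads) lies 19 mm behind it; z points along the fingers, y is the direction in which the jaws open and shut (so a half turn about z gives the same grasp; the last joint's range is limited). The gripper opens to 85 mm and grips with 20 to 120 N. Pads are 22 mm wide; open, the fingers measure 114 mm over their backs; the gripper's body (76 mm by 85 mm) begins 54 mm behind the grasp point. The pads swing forward as they close: fully open they stand 13 mm farther back than shut.
Start: joints at [1.165, 0.286, 1.577, -0, 1.279, -0.15], TCP at [0.171, 0.653, 0.231] pointing down, gripper open.
Joint ranges: [-2.77, 2.77], [-0.9, 2.22], [0.21, 2.48], [-1.53, 4.67], [0.24, 2.81], [-2.84, 2.84]. Speed limits (rad/s): [2.79, 2.79, 3.14, 3.14, 3.14, 3.14].

### API

Orientations are given as a unit quaternion [x, y, z, w].
In Python, from plant import get_state, read_camera, get_calibration, ticket, search_frame, cut_out, pinpoint gives the robot as it stands.
- The arm moves only by the tool move_arm, never from a script. Its argument "plan" is a list that holds one entry, the list of rows, each a list of 7 numbers: the turn, a rotation vector about the tool's x, y, z in degrees, then the shift along the tool's x, y, z in m, then the finger opening in m, from 0 to 0.0854. In form: [[[ax, ay, az, x, y, z, hand], ...]]. A call has exactly 5 rows; each row is the pose to reach, as a shift and turn from the pose measured when the call began, along the tool's axes at that moment; what a row does not reach only later rows make up. A row lasts 1/8 s, in which the tool goes at most 62.5 mm and 10.7 degrees, less where a joint would pass 70% of its speed; a pose out of reach is approached as far as the arm can. A call with a gripper value outside its range is refused whole. The fingers move at their own pace and stop on an object; "force" is the grip in N (left out, the last holds). Time passes only in rows, so rows that repeat a pose let the fingers close, or fill a call up. It gives the time, the measured TCP pose, the force and the opening at its end, in the units of the state.
- get_state(): the state, without advancing time (a new reading comes with each control period).
- read_camera(name): name is "side" or "top"; returns the picture (400x640x3 uint8, red, green, blue); there is no depth.
- get_calibration(name): a dict with "mtx" (3x3 intrinsics, pixels), "extrinsics" (4x4, takes a point from camera to world coordinates). Camera axes: x right, y up, looking along -z (the intrinsics and any distortion apply to the point x, -y, -z); pixel columns grow to the right and rows downward; lengths in m; the calibration is good to about 2 mm. A picture is of the moment at which its call begins. get_calibration takes no time and is no camera call.
- ticket.sign_off(): hands the job in, once; it reports no verdict.
Trained networks look in the newest picture that a camera, given by its name, has taken for a name from the list of things; names that differ only in an ending like _2 or _b are one class to them, and where a whole thing is asked for, a point or a joint stands for the part that bears it (a point fixed in the world has none). Each returns a list of dicts, best first, with "p" (0 to 1); they miss things now and then, are a little off and sometimes report something else, mostly with a low value. They report only what shows in the picture. A call takes as long as a camera call. They do not tell look-alikes from the thing itself.
- search_frame(camera, query): "centre" ([column, row] in pixels, amid what is visible of it).
- cut_out(camera, query): "pixels" (400x640 bool, what is visible of it) and "centre" ([column, row] in pixels, amid what is visible of it).
- pinpoint(camera, query): "centre" ([column, row] in pixels: a listed point, or the origin of a listed thing).
The state is a dict: "time": time; "qpos": joint angles; "dq": joint speeds; "joint_efforts": joint torques, N m; "eef_pos": TCP position; "tcp_rot": TCP orientation; "contact_force": force on the tool from outside, world axes, zero at the start; "wrist_torque": the same for the moment, N m; "opening": opening from 0.0 (shut) to 1.0 (fully open).
Only numpy, scipy, OpenCV 4.12 (cv2) and the standard library are available. Lean on these libraries where they do the work, as an engineer would, in place of code of your own. Each camera call takes 0.05 s, during which the arm holds its last target.

## Working session

There is one attempt and no reset: what is moved stays moved. The work goes in short steps, Python scripts to look and compute and a tool call to move; the robot and the scene stay as the last step left them, time stands still between calls to the robot, and variables do not carry over. Pictures are saved under pics/ and viewed, and the job is handed in when it is done.

Besides the shell and the picture viewer there is one more tool, called after "Request:" as a command line: name --argument value ..., lists and objects as JSON in quotes. move_arm: Moves the arm, as the interface text tells. Its arguments: {"type":"object","properties":{"plan":{"type":"array","items":{"type":"array","items":{"type":"array","items":{"type":"number"}}}},"force":{"type":"number"}},"required":["plan"]}

```bash
ls; mkdir -p pics; python3 - <<'E'
from plant import *
import cv2
s=get_state();print(s)
for c in("side","top"):
    im=read_camera(c);cv2.imwrite(f"pics/{c}0.png",im[:,:,::-1])
    k=get_calibration(c);print(c,k)
    for q in("lid_ridge","green_sensor","blue_sensor","balance","terminal","jar","tube_rack","beaker_rim"):
        print(c,q,[(round(float(d["p"]),2),[round(float(v),1) for v in d["centre"]]) for d in pinpoint(c,q)[:3]])
print(get_state()["time"])
E
```

```text
pics
{'time': 0.0, 'qpos': array([ 1.16501997e+00,  2.87185699e-01,  1.57813419e+00,  2.06176016e-05,
        1.27860833e+00, -1.49969442e-01]), 'dq': array([ 5.54740979e-05,  1.74358647e-05, -1.82284491e-03,  1.26511370e-04,
       -2.32555245e-04,  6.46491206e-04]), 'joint_efforts': array([-9.02037991e-04, -4.05973184e+01, -2.92632347e+01, -1.71368324e-04,
        5.79935586e-03, -3.41493660e-06]), 'eef_pos': array([0.17048374, 0.65245436, 0.229957  ]), 'tcp_rot': array([ 1.27557877e-01,  9.91830441e-01, -1.12028192e-03, -3.29825530e-04]), 'contact_force': array([ 0.03431009,  0.63572956, -0.67460972]), 'wrist_torque': array([-0.04502197, -0.06168297, -0.02709141]), 'opening': 1.0014038297306347}
side {'mtx': array([[448.5561148 ,   0.        , 318.23256911],
       [  0.        , 448.5561148 , 203.82723406],
       [  0.        ,   0.        ,   1.        ]]), 'extrinsics': array([[-0.77312893,  0.48045733, -0.41404397,  0.14511219],
       [-0.63414064, -0.57350151,  0.51861514,  0.52464935],
       [ 0.0117176 ,  0.66351848,  0.74806813,  0.99316546],
       [ 0.        ,  0.   
[... 515 characters left out ...]
   [  0.        , 463.35592052, 197.43516201],
       [  0.        ,   0.        ,   1.        ]]), 'extrinsics': array([[ 0.00952825,  0.99902742, -0.04305154,  0.52678727],
       [-0.99993698,  0.00926362, -0.00634202, -0.05581433],
       [-0.00593704,  0.04310925,  0.99905272,  1.43740783],
       [ 0.        ,  0.        ,  0.        ,  1.        ]])}
top lid_ridge [(0.84, [233.5, 228.1]), (0.51, [330.6, 200.3])]
top green_sensor [(0.92, [380.6, 193.6])]
top blue_sensor [(0.74, [328.9, 201.5])]
top balance []
top terminal [(0.64, [352.4, 208.2])]
top jar [(0.89, [367.2, 160.2])]
top tube_rack [(0.95, [327.6, 160.6]), (0.85, [353.2, 264.6]), (0.76, [282.4, 125.1])]
top beaker_rim []
0.9
```

View pics/side0.png

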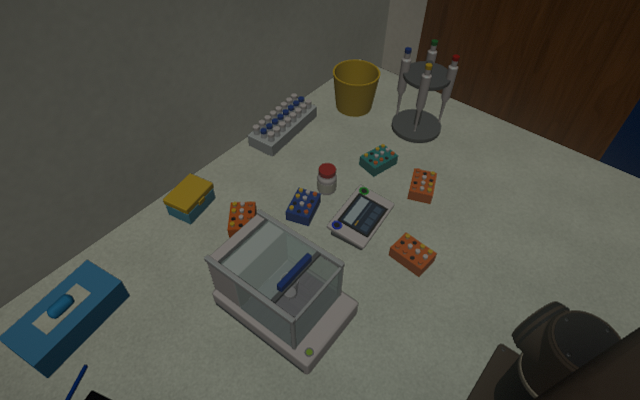

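View pics/top0.png

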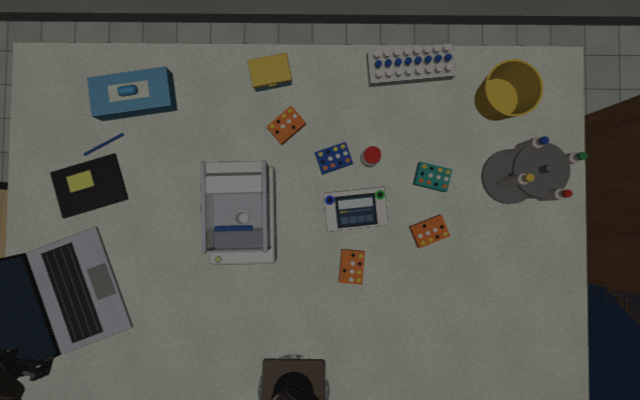

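```bash
cat >h.py <<'E'
import numpy as np
from plant import *
def ray(c,px,z):
    k=get_calibration(c);M=k["mtx"];E=k["extrinsics"]
    d=np.linalg.inv(M)@np.array([px[0],px[1],1.]);d=E[:3,:3]@np.array([d[0],-d[1],-d[2]]);o=E[:3,3]
    return o+d*(z-o[2])/d[2]
def proj(c,p):
    k=get_calibration(c);M=k["mtx"];E=k["extrinsics"]
    q=E[:3,:3].T@(np.array(p)-E[:3,3]);q=M@np.array([q[0],-q[1],-q[2]]);return q[:2]/q[2]
E
python3 - <<'E'
from h import *
for c,n,px,z in [("side","ridge",(296.3,270.1),.217),("top","ridge",(233.5,228.1),.217),
("side","green",(363.8,189.2),.048),("top","green",(380.6,193.6),.048),
("side","blue",(335.8,227.2),.048),("top","blue",(328.9,201.5),.048),
("side","term",(359.9,224.9),0),("top","term",(352.4,208.2),0),("side","bal",(284.7,309.9),0)]:
    print(n,c,ray(c,px,z).round(4))
E
```

```text
ridge side [0.4943 0.1553 0.217 ]
ridge top [0.4967 0.1547 0.217 ]
green side [ 0.6028 -0.2596  0.048 ]
green top [ 0.6001 -0.2561  0.048 ]
blue side [ 0.5786 -0.0959  0.048 ]
blue top [ 0.575  -0.1012  0.048 ]
term side [ 0.5531 -0.1781  0.    ]
term top [ 0.5565 -0.1758  0.    ]
bal side [0.5379 0.1567 0.    ]
```

The top view shows the ridge at about (233,228), the green sensor at (380,194), the blue sensor at (329,200), the jar at (372,156) and the blue rack at (334,158). The side view agrees. Next I'll refine these with colour masks.

```bash
python3 - <<'E'
from h import *
import cv2
big=[]
for c,cent in (("side",{"r":(296,270,30,.217),"g":(363.8,190.5,9,.048),"b":(336,226,9,.048)}),("top",{"r":(233,228,24,.217),"g":(380.3,194.5,9,.048),"b":(329,200.5,9,.048)})):
    im=cv2.imread(f"pics/{c}0.png");hsv=cv2.cvtColor(im,cv2.COLOR_BGR2HSV)
    for k,(u,v,w,z) in cent.items():
        m=cv2.inRange(hsv,(40,90,30) if k=="g" else (105,120,40),(85,255,255) if k=="g" else (130,255,255))
        mm=np.zeros_like(m);u0,v0=int(u),int(v);mm[v0-w:v0+w+1,u0-w:u0+w+1]=m[v0-w:v0+w+1,u0-w:u0+w+1]
        ys,xs=np.nonzero(mm)
        (rc,rs,ra)=cv2.minAreaRect(np.c_[xs,ys].astype(np.float32))
        e=cv2.fitEllipse(np.c_[xs,ys].astype(np.float32))
        print(c,k,len(xs),"mean",xs.mean().round(1),ys.mean().round(1),"bb",xs.min(),xs.max(),ys.min(),ys.max(),"rect",np.round(rc,1),np.round(rs,1),round(ra,1),"->",ray(c,rc,z).round(4))
        big.append(cv2.resize(im[v0-32:v0+32,u0-32:u0+32],(256,256),interpolation=cv2.INTER_CUBIC))
cv2.imwrite("pics/z.png",np.vstack([np.hstack(big[:3]),np.hstack(big[3:])]))
for c in("top","side"):
  m=cut_out(c,"lid_ridge")
  print(c,[(round(float(d["p"]),2),int(d["pixels"].sum())) for d in m])
E
```

```text
side r 316 mean 292.6 272.6 bb 277 310 254 291 rect [293.9 272. ] [ 8.  46.7] 43.5 -> [0.495  0.1618 0.217 ]
side g 47 mean 363.4 190.6 bb 359 368 187 194 rect [363.5 190.5] [7. 9.] 90.0 -> [ 0.6004 -0.2548  0.048 ]
side b 48 mean 336.5 224.5 bb 332 341 221 228 rect [336.5 224.5] [7. 9.] 90.0 -> [ 0.5829 -0.1045  0.048 ]
top r 170 mean 232.2 227.8 bb 215 251 226 230 rect [233. 228.] [ 4. 36.] 90.0 -> [0.497 0.156 0.217]
top g 58 mean 379.4 194.1 bb 375 384 190 198 rect [379.5 194. ] [8. 9.] 90.0 -> [ 0.5989 -0.2528  0.048 ]
top b 50 mean 329.5 199.7 bb 325 334 196 204 rect [329.3 199.3] [7.8 8.5] 45.0 -> [ 0.5817 -0.1022  0.048 ]
top [(0.9, 3275)]
side [(0.82, 4572)]
```

View pics/z.png

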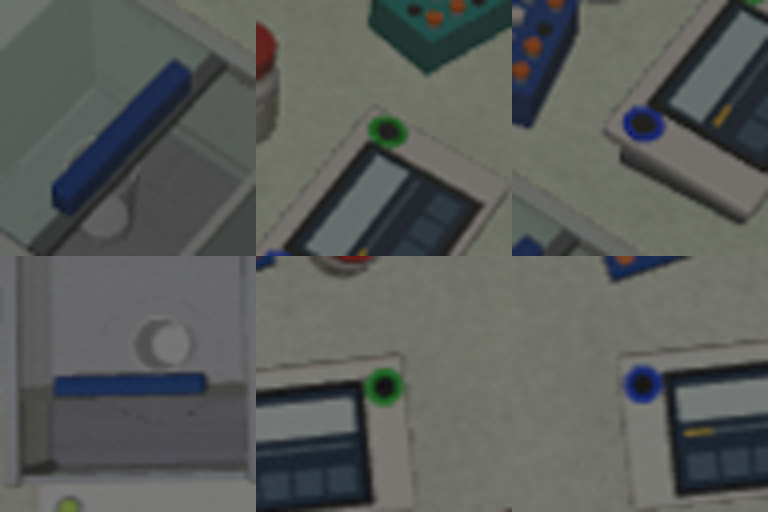

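Request:
move_arm --plan '[[[0,0,-3,0,0,-0.05,0],[0,0,-7,-0.02,-0.015,-0.09,0],[0,0,-11,-0.065,-0.05,-0.09,0],[0,0,-14.7,-0.11,-0.085,-0.09,0],[0,0,-14.7,-0.155,-0.12,-0.09,0]]]' --force 20

```text
time: 1.62
eef_pos: [0.2911, 0.4963, 0.3216]
tcp_rot: [-0.001, 1.0, 0.0, 0.0]
contact_force: [-0.1, 0.1, -0.1]
opening: 0.001
```

```bash
cat >>h.py <<'E'
from scipy.spatial.transform import Rotation as Ro
def go(target,yaw=0):
    s=get_state();R=Ro.from_quat(s["tcp_rot"]);W=Ro.from_euler("z",yaw,degrees=True)*Ro.from_quat([0,1,0,0])
    print("t",s["time"],s["eef_pos"].round(4),"F",s["contact_force"].round(2),"op",round(s["opening"],3))
    print("shift",R.inv().apply(np.array(target)-s["eef_pos"]).round(4),"turn",(R.inv()*W).as_rotvec(degrees=True).round(2))
E
python3 -c "
from h import *
go([.55,.155,.30])"
```

```text
t 1.625 [0.2911 0.4963 0.3216] F [-0.06  0.11 -0.1 ] op 0.001
shift [-0.2583 -0.3418  0.0217] turn [0.03 0.04 0.1 ]
```

Request:
move_arm --plan '[[[0,0,0,-0.03,-0.04,0,0],[0,0,0,-0.065,-0.085,0,0],[0,0,0,-0.1,-0.13,0,0],[0,0,0,-0.135,-0.175,0,0],[0,0,0,-0.165,-0.22,0,0]]]'

```text
time: 2.25
eef_pos: [0.4575, 0.275, 0.3219]
tcp_rot: [-0.001, 1.0, 0.0, 0.001]
contact_force: [-0.7, 0.5, 0.4]
opening: 0.0
```

Request:
move_arm --plan '[[[0,0,0,-0.03,-0.04,0,0],[0,0,0,-0.06,-0.08,0.01,0],[0,0,0,-0.085,-0.115,0.02,0],[0,0,0,-0.093,-0.122,0.02,0],[0,0,0,-0.093,-0.122,0.02,0]]]'

```text
time: 2.88
eef_pos: [0.5509, 0.1531, 0.3021]
tcp_rot: [-0.0, 1.0, 0.001, 0.001]
contact_force: [-0.6, 1.2, 0.4]
opening: -0.002
```

```bash
python3 -c "
from h import *
import cv2
go([.545,.155,.206])
for c in('top','side'):
    im=read_camera(c);cv2.imwrite(f'pics/{c}1.png',im[:,:,::-1])
    if c=='side': cv2.imwrite('pics/s1z.png',cv2.resize(im[180:380,180:400,::-1],None,fx=3,fy=3)[:600])
"
```

```text
t 2.875 [0.5509 0.1531 0.3021] F [-0.63  1.23  0.45] op -0.002
shift [0.006  0.0018 0.0961] turn [0.07 0.07 0.03]
```

View pics/s1z.png

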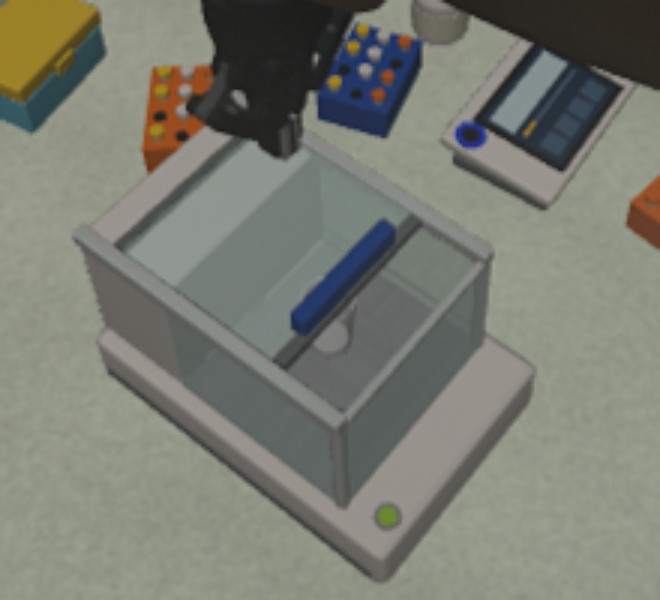

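The closed fingers are above and behind the ridge, over the glass, and the path down is free. I'll descend behind it.

Request:
move_arm --plan '[[[0,0,0,0,0.002,0.03,0],[0,0,0,0,0.002,0.06,0],[0,0,0,0,0.002,0.083,0],[0,0,0,0,0.002,0.094,0],[0,0,0,0,0.002,0.096,0]]]'

```text
time: 3.6
eef_pos: [0.5501, 0.157, 0.2065]
tcp_rot: [-0.002, 1.0, 0.001, 0.001]
contact_force: [0.3, 0.4, 0.3]
opening: 0.003
```

```bash
python3 -c "
from h import *
import cv2
go([.515,.155,.206])
im=read_camera('side');cv2.imwrite('pics/s2z.png',cv2.resize(im[180:380,180:400,::-1],None,fx=3,fy=3)[:600])
"
```

```text
t 3.6 [0.5501 0.157  0.2065] F [0.31 0.41 0.29] op 0.003
shift [ 0.0351 -0.0019  0.0004] turn [0.08 0.1  0.22]
```

View pics/s2z.png

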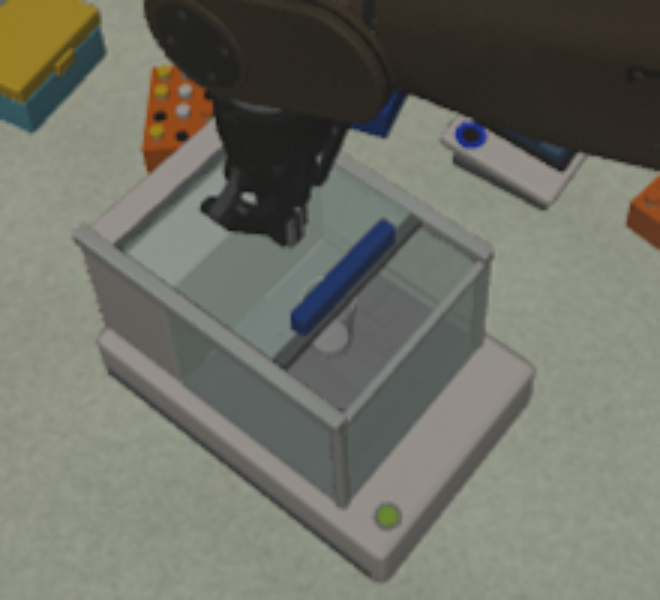

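Request:
move_arm --plan '[[[0,0,0,0.01,-0.001,0,0],[0,0,0,0.02,-0.001,0,0],[0,0,0,0.028,-0.001,0,0],[0,0,0,0.036,-0.001,0,0],[0,0,0,0.044,-0.001,0,0]]]'

```text
time: 4.28
eef_pos: [0.5066, 0.1555, 0.2072]
tcp_rot: [-0.002, 1.0, 0.001, 0.002]
contact_force: [1.5, -1.0, 0.4]
opening: 0.0
```

Request:
move_arm --plan '[[[0,0,0,0.006,0,0,0],[0,0,0,0.012,0,0,0],[0,0,0,0.018,0,0,0],[0,0,0,0.023,0,0,0],[0,0,0,0.028,0,0,0]]]'

```text
time: 4.9
eef_pos: [0.4784, 0.1553, 0.2073]
tcp_rot: [-0.002, 1.0, 0.001, 0.003]
contact_force: [2.3, -0.9, 0.1]
opening: 0.002
```

```bash
python3 -c "
from h import *
import cv2
go([.465,.155,.206])
im=read_camera('side');cv2.imwrite('pics/s3z.png',cv2.resize(im[180:380,180:400,::-1],None,fx=3,fy=3)[:600])
im=read_camera('top');cv2.imwrite('pics/t3z.png',cv2.resize(im[150:280,180:300,::-1],None,fx=4,fy=4)[:600])
"
```

```text
t 4.9 [0.4784 0.1553 0.2073] F [ 2.26 -0.87  0.12] op 0.002
shift [ 0.0134 -0.0003  0.0012] turn [0.06 0.3  0.2 ]
```

View pics/s3z.png

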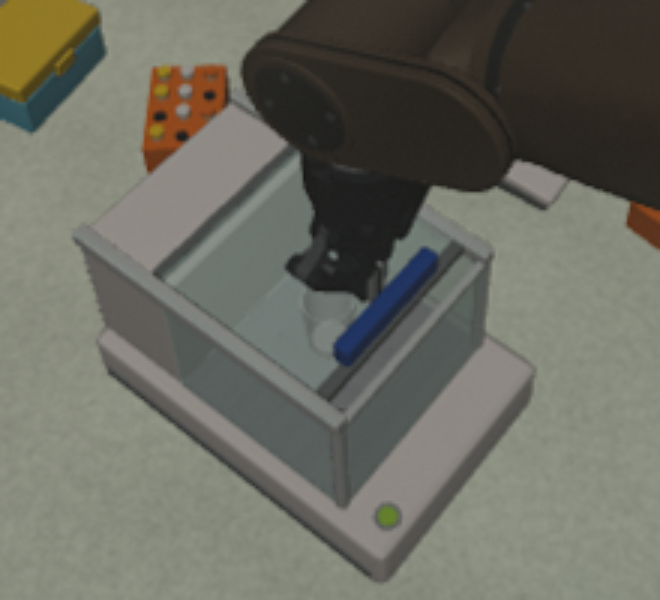

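The lid slides with about 2 N and still has roughly 15–20 mm to go, so I'll continue in small steps.

Request:
move_arm --plan '[[[0,0,0,0.003,0,0,0],[0,0,0,0.006,0,0,0],[0,0,0,0.008,0,0,0],[0,0,0,0.01,0,0,0],[0,0,0,0.011,0,0,0]]]'

```text
time: 5.62
eef_pos: [0.4667, 0.1556, 0.207]
tcp_rot: [-0.002, 1.0, 0.001, 0.002]
contact_force: [1.9, -1.1, -0.3]
opening: 0.002
```

```bash
python3 -c "
from h import *
import cv2
go([.455,.155,.206])
im=read_camera('side');cv2.imwrite('pics/s4z.png',cv2.resize(im[180:380,180:400,::-1],None,fx=3,fy=3)[:600])
"
```

```text
t 5.625 [0.4667 0.1556 0.207 ] F [ 1.95 -1.07 -0.31] op 0.002
shift [ 0.0117 -0.0006  0.001 ] turn [0.1  0.21 0.2 ]
```

View pics/s4z.png

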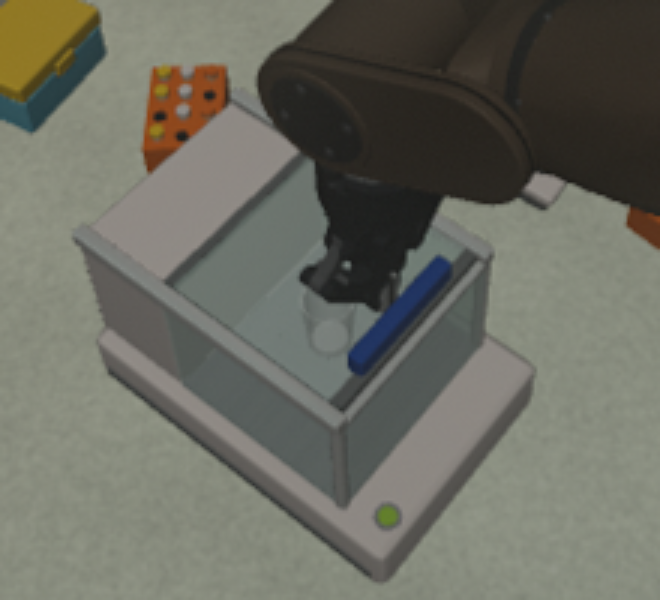

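Request:
move_arm --plan '[[[0,0,0,0.001,0,0,0],[0,0,0,0.002,0,0,0],[0,0,0,0.003,0,0,0],[0,0,0,0.004,0,0,0],[0,0,0,0.005,0,0,0]]]'

```text
time: 6.3
eef_pos: [0.4616, 0.1556, 0.207]
tcp_rot: [-0.002, 1.0, 0.001, 0.002]
contact_force: [0.4, -1.0, 0.5]
opening: -0.001
```

Request:
move_arm --plan '[[[0,0,0,0.001,0,0,0],[0,0,0,0.002,0,0,0],[0,0,0,0.003,0,0,0],[0,0,0,0.004,0,0,0],[0,0,0,0.004,0,0,0]]]'

```text
time: 6.92
eef_pos: [0.4611, 0.1556, 0.2073]
tcp_rot: [-0.002, 1.0, 0.001, 0.007]
contact_force: [12.8, -0.6, -6.5]
opening: -0.0
```

```bash
python3 -c "
from h import *
import cv2
go([.455,.155,.206])
im=read_camera('side');cv2.imwrite('pics/s5z.png',cv2.resize(im[180:380,180:400,::-1],None,fx=3,fy=3)[:600])
"
```

```text
t 6.925 [0.4611 0.1556 0.2073] F [12.8  -0.61 -6.51] op -0.0
shift [ 0.0061 -0.0006  0.0012] turn [0.15 0.84 0.18]
```

View pics/s5z.png

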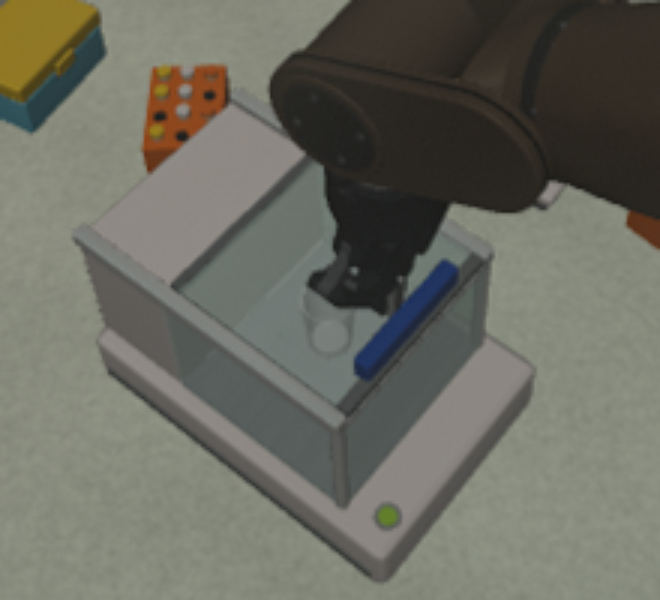

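The arm stopped advancing and the force rose to 12.8 N, and the lid front is flush with the frame, so the lid is on its stop. I'll back off and rise.

Request:
move_arm --plan '[[[0,0.5,0,-0.005,0,0,0],[0,0.8,0,-0.02,0,0,0],[0,0.8,0,-0.03,0,-0.02,0],[0,0.8,0,-0.03,0,-0.06,0],[0,0.8,0,-0.03,0,-0.1,0]]]'

```text
time: 7.6
eef_pos: [0.4897, 0.1556, 0.3082]
tcp_rot: [-0.001, 1.0, 0.001, -0.001]
contact_force: [1.0, -0.0, 0.8]
opening: -0.001
```

```bash
python3 -c "
from h import *
import cv2
go([.60,-.254,.30])
im=read_camera('side');cv2.imwrite('pics/s6z.png',cv2.resize(im[130:330,180:420,::-1],None,fx=3,fy=3)[:600])
print(pinpoint('side','lid_ridge')[:1])
"
```

```text
t 7.6 [0.4897 0.1556 0.3082] F [ 1.   -0.01  0.76] op -0.001
shift [-0.1092 -0.4099  0.0067] turn [ 0.17 -0.14  0.17]
[{'centre': [317.6, 283.9], 'p': 0.65}]
```

View pics/s6z.png

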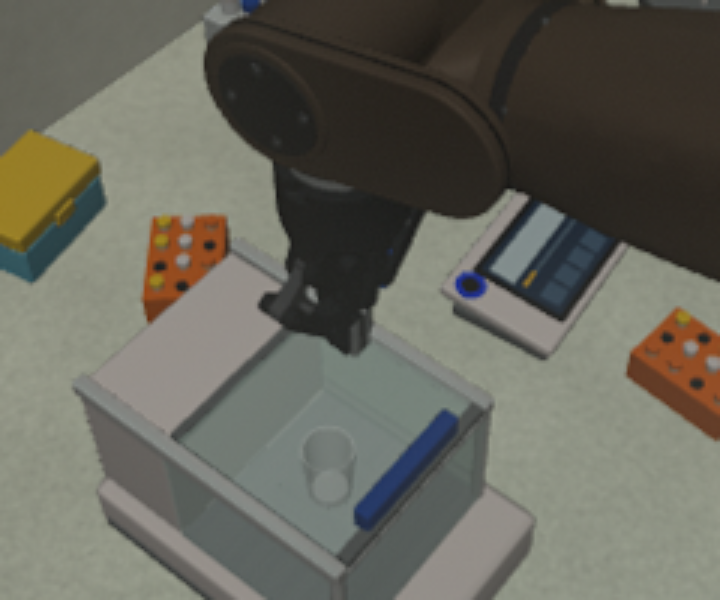

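The lid is shut and the beaker is in place. Next I'll travel high to above the green sensor.

Request:
move_arm --plan '[[[0,0,0,-0.011,-0.04,0,0],[0,0,0,-0.025,-0.095,0,0],[0,0,0,-0.04,-0.15,0,0],[0,0,0,-0.055,-0.205,0,0],[0,0,0,-0.067,-0.255,0,0]]]'

```text
time: 8.32
eef_pos: [0.5601, -0.1007, 0.3118]
tcp_rot: [-0.001, 1.0, 0.003, 0.003]
contact_force: [0.4, 1.0, 0.9]
opening: 0.002
```

Request:
move_arm --plan '[[[0,0,0,-0.013,-0.05,0,0],[0,0,0,-0.026,-0.1,0,0],[0,0,0,-0.037,-0.14,0,0],[0,0,0,-0.042,-0.155,0,0],[0,0,0,-0.042,-0.155,0,0]]]'

```text
time: 8.95
eef_pos: [0.6025, -0.2557, 0.3098]
tcp_rot: [-0.001, 1.0, 0.004, 0.002]
contact_force: [0.5, 0.9, 0.4]
opening: 0.0
```

```bash
python3 -c "
from h import *
import cv2
go([.60,-.254,.10])
for c in ('side','top'):
  im=read_camera(c);cv2.imwrite(f'pics/{c}7.png',im[:,:,::-1])
print(get_state()['qpos'].round(2))
"
```

```text
t 8.95 [ 0.6025 -0.2557  0.3098] F [0.47 0.85 0.36] op 0.0
shift [3.500e-03 1.000e-04 2.098e-01] turn [0.44 0.28 0.1 ]
[-0.56  0.19  1.55  0.01  1.4  -2.13]
```

View pics/side7.png

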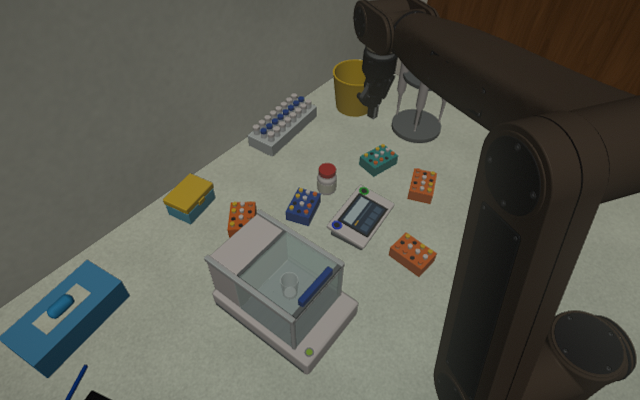

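The side view is clear: the terminal is unobstructed, and the jar and rack are unmoved. I'll descend above the green sensor.

Request:
move_arm --plan '[[[0.2,0.1,0,0.002,0,0.04,0],[0.4,0.2,0,0.003,0,0.09,0],[0.4,0.2,0,0.0035,0,0.14,0],[0.4,0.2,0,0.0035,0,0.18,0],[0.4,0.2,0,0.0035,0,0.195,0]]]'

```text
time: 9.68
eef_pos: [0.5987, -0.2503, 0.1129]
tcp_rot: [-0.003, 1.0, 0.002, -0.001]
contact_force: [0.2, 0.6, 0.6]
opening: 0.002
```

```bash
python3 -c "
from h import *
import cv2
go([.60,-.254,.074])
for c in ('side','top'):
  im=read_camera(c);
  x,y=(270,110) if c=='side' else (300,120)
  cv2.imwrite(f'pics/{c}8.png',cv2.resize(im[y:y+120,x:x+150,::-1],None,fx=5,fy=5))
for p in ([.6,-.254,.048],[.6,-.254,.115]): print(proj('side',p),proj('top',p))
"
```

```text
t 9.675 [ 0.5987 -0.2503  0.1129] F [0.15 0.62 0.56] op 0.002
shift [-0.0014 -0.0039  0.0389] turn [ 0.17 -0.11  0.31]
[363.4645389  190.71591423] [379.90078705 193.63184757]
[365.5614278  174.22548365] [383.25458836 192.42788656]
```

View pics/side8.png

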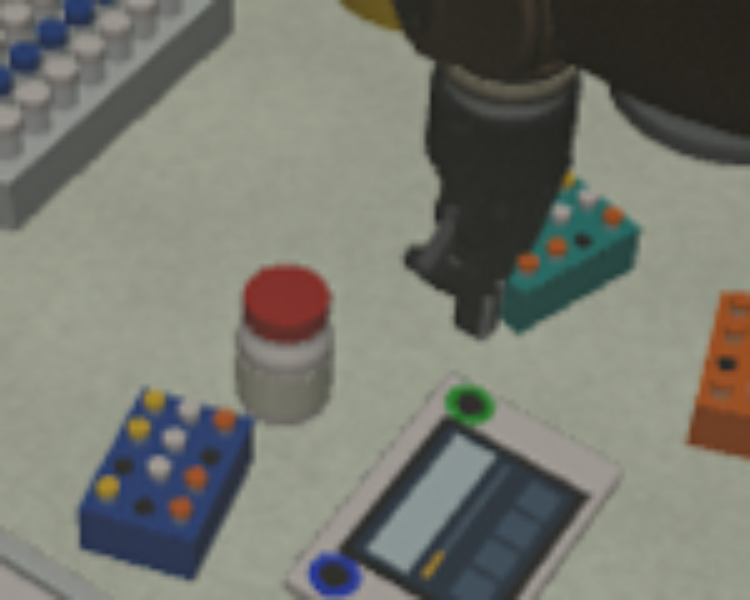

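The fingertips hang above the green ring at (364,190), in line with the projected vertical. I'll lower them to about 26 mm clear and hold.

Request:
move_arm --plan '[[[0,0,0,-0.001,-0.003,0.01,0],[0,0,0,-0.001,-0.004,0.02,0],[0,0,0,-0.001,-0.004,0.03,0],[0,0,0,-0.001,-0.004,0.037,0],[0,0,0,-0.001,-0.004,0.038,0]]]'

```text
time: 10.4
eef_pos: [0.6, -0.255, 0.0755]
tcp_rot: [-0.002, 1.0, 0.001, -0.001]
contact_force: [0.1, 0.4, 0.6]
opening: 0.002
```

Request:
move_arm --plan '[[[0,0,0,0,0,0,0],[0,0,0,0,0,0,0],[0,0,0,0,0,0,0],[0,0,0,0,0,0,0],[0,0,0,0,0,0,0]]]'

```text
time: 11.02
eef_pos: [0.6001, -0.2551, 0.0756]
tcp_rot: [-0.002, 1.0, 0.001, -0.001]
contact_force: [0.1, 0.8, -0.1]
opening: 0.002
```

```bash
python3 -c "
from h import *
import cv2
go([.60,-.254,.074])
for c in ('side','top'):
  im=read_camera(c);
  x,y=(270,110) if c=='side' else (300,120)
  cv2.imwrite(f'pics/{c}9.png',cv2.resize(im[y:y+120,x:x+150,::-1],None,fx=5,fy=5))
"
```

```text
t 11.025 [ 0.6001 -0.2551  0.0756] F [ 0.12  0.75 -0.12] op 0.002
shift [0.0001 0.0011 0.0016] turn [ 0.14 -0.07  0.27]
```

View pics/side9.png

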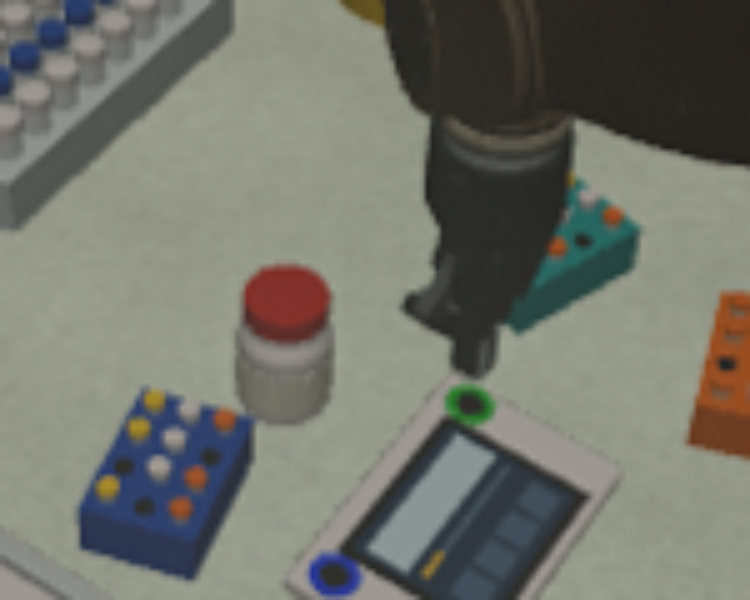

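The tips are straight above the green ring and about 27 mm clear, so I'll hold there.

Request:
move_arm --plan '[[[0,0,0,0,0,0,0],[0,0,0,0,0,0,0],[0,0,0,0,0,0,0],[0,0,0,0,0,0,0],[0,0,0,0,0,0,0]]]'

```text
time: 11.75
eef_pos: [0.6, -0.255, 0.0755]
tcp_rot: [-0.002, 1.0, 0.001, -0.001]
contact_force: [-0.1, -1.1, 0.2]
opening: 0.005
```

Request:
move_arm --plan '[[[0,0,0,0,0,0,0],[0,0,0,0,0,0,0],[0,0,0,0,0,0,0],[0,0,0,0,0,0,0],[0,0,0,0,0,0,0]]]'

```text
time: 12.38
eef_pos: [0.6, -0.255, 0.0755]
tcp_rot: [-0.002, 1.0, 0.001, -0.001]
contact_force: [0.6, -0.4, 0.2]
opening: -0.002
```

Request:
move_arm --plan '[[[0,0,0,0,0,0,0],[0,0,0,0,0,0,0],[0,0,0,0,0,0,0],[0,0,0,0,0,0,0],[0,0,0,0,0,0,0]]]'

```text
time: 13.0
eef_pos: [0.6, -0.2551, 0.0755]
tcp_rot: [-0.002, 1.0, 0.001, -0.001]
contact_force: [0.5, -0.5, 0.2]
opening: -0.002
```

Request:
move_arm --plan '[[[0,0,0,0,0,0,0],[0,0,0,0,0,0,0],[0,0,0,0,0,0,0],[0,0,0,0,0,0,0],[0,0,0,0,0,0,0]]]'

```text
time: 13.62
eef_pos: [0.6, -0.2551, 0.0755]
tcp_rot: [-0.002, 1.0, 0.001, -0.001]
contact_force: [-0.7, 0.7, -0.9]
opening: -0.002
```

```bash
python3 -c "
from h import *
import cv2
go([.60,-.254,.33])
im=read_camera('side');cv2.imwrite('pics/side10.png',im[:,:,::-1])"
```

```text
t 13.625 [ 0.6    -0.2551  0.0755] F [-0.71  0.68 -0.86] op -0.002
shift [ 0.0004  0.0017 -0.2545] turn [ 0.14 -0.07  0.28]
```

View pics/side10.png

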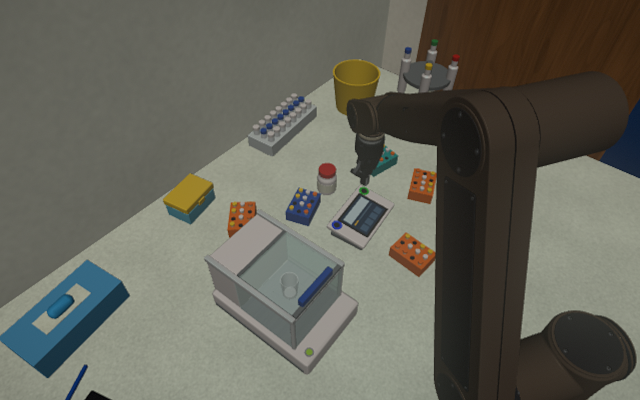

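The tips held still for over 3 s with the lid shut, and the jar, rack and beaker are unmoved. I'll draw back straight up.

Request:
move_arm --plan '[[[0,0,0,0,0,-0.03,0],[0,0,0,0,0,-0.08,0],[0,0,0,0,0,-0.13,0],[0,0,0,0,0,-0.18,0],[0,0,0,0,0,-0.22,0]]]'

```text
time: 14.3
eef_pos: [0.6006, -0.2557, 0.2984]
tcp_rot: [-0.002, 1.0, 0.001, 0.0]
contact_force: [0.1, 0.2, -0.1]
opening: -0.001
```

Request:
move_arm --plan '[[[0,0,0,0,0,-0.02,0],[0,0,0,0,0,-0.03,0],[0,0,0,0,0,-0.03,0],[0,0,0,0,0,-0.03,0],[0,0,0,0,0,-0.03,0]]]'

```text
time: 14.92
eef_pos: [0.6001, -0.2555, 0.3264]
tcp_rot: [-0.002, 1.0, 0.001, -0.001]
contact_force: [-0.1, -0.2, -0.1]
opening: 0.003
```

```bash
python3 -c "
from h import *
import cv2
go([.60,-.254,.33])
a=cv2.imread('pics/side0.png');im=read_camera('side')[:,:,::-1]
cv2.imwrite('pics/side11.png',im)
d=cv2.absdiff(a,im).max(2)
for n,(x0,x1,y0,y1) in dict(jar=(312,342,158,200),rack=(282,324,184,228),term=(325,400,182,250)).items(): print(n,d[y0:y1,x0:x1].max())
for c,z in (('side',.217),('top',.217)):
    if c=='top': read_camera(c)
    r=pinpoint(c,'lid_ridge')
    print([(q['p'],ray(c,q['centre'],z).round(3)) for q in r[:1]])
for n in('jar','tube_rack'): print(n,[(round(float(q['p']),2),q['centre']) for q in pinpoint('top',n)[:3]])
"
```

```text
t 14.925 [ 0.6001 -0.2555  0.3264] F [-0.1  -0.25 -0.15] op 0.003
shift [ 0.0001  0.0015 -0.0036] turn [ 0.16 -0.1   0.28]
jar 32
rack 32
term 32
[(0.91, array([0.447, 0.149, 0.217]))]
[(0.9, array([0.44 , 0.156, 0.217]))]
jar [(0.79, [367.3, 158.3])]
tube_rack [(0.94, [330.3, 161.4]), (0.86, [426.5, 230.4]), (0.66, [283.5, 124.6])]
```

View pics/side11.png

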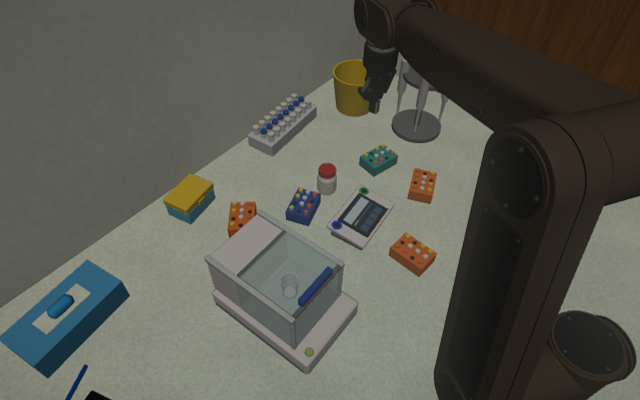

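```bash
python3 -c "
from plant import ticket
print(ticket.sign_off())"
```

```text
the job is handed in; nothing more can be done
None
```

The balance job is done and handed in at about 15 s; the sign-off reports no verdict.

- **Lid:** I pushed the ridge towards the robot with closed fingertips until the lid met its stop. It slid at about 2 N. At the stop the force rose to 12.8 N and the arm stopped advancing. Afterwards the lid front looked flush with the frame. The ridge reads x ≈ 0.440 m from the top camera and 0.447 m from the side camera, against an expected shut position of about 0.447 m.
- **Dwell:** The fingertips held still for about 3.2 s, roughly 1 mm off the vertical through the green sensor and about 27 mm above it. I crossed near the blue sensor only at about 0.31 m height. Force readings over the terminal stayed at noise level, about 1 N or less.
- **Finish:** The hand is drawn straight up, about 28 cm above the green sensor.
- **Beaker, jar and rack:** In the last side view all three look unmoved. My before-and-after pixel comparison gave the same maximum of 32 for the jar, the rack and the terminal, which is bolted down. I took that as noise, so it neither proves nor disproves movement. The networks' top-view positions for the jar and rack moved by 2–3 pixels (5–8 mm), which I put down to their scatter. The beaker was checked only by eye.

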